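Nudge the stray pedal into the row

ROBOT

A 7-joint arm with a two-finger parallel gripper is mounted at the origin on the work surface. World frame = base frame: x ahead of the robot, y to its left, z up, the work surface at z = 0. Lengths are in m, angles in rad, forces in N, time in s.
With the tool pointing down it reaches from about 0.4 to 0.9 m from the base axis. Payload 5.5 kg.
Tool frame: the origin (TCP) lies at the centre of the arm's flange, where the gripper is bolted on; the fingertips stand manip.nose_length ahead of it and the grasp point (between the pads) lies 155 mm ahead of it (manip.nose_length is the distance from the TCP to the fingertips, in m); z points along the fingers, y is the line along which they close (so a half turn about z gives the same grasp; the last joint's range is limited). The gripper opens to 85 mm and grips with 20 to 120 N. Pads are 22 mm wide; open, the fingers measure 114 mm over their backs; the gripper's body (76 mm by 85 mm) begins 54 mm behind the grasp point. The pads swing forward as they close: fully open they stand 13 mm farther back than shut.
Start: joints at [1.419, 0.501, -0.427, 1.55, 0.221, 1.138, -0.21], TCP at [0.262, -0.595, 0.405] pointing down, gripper open.
Joint ranges: [-2.88, 2.88], [-0.31, 2.03], [-1.54, 1.56], [0.2, 2.42], [-1.41, 4.55], [0.19, 2.02], [-2.57, 2.57]. Speed limits (rad/s): [2.57, 2.57, 3.14, 3.14, 3.14, 3.14, 3.14].

INTERFACE

Orientations are given as a 3x3 rotation matrix whose columns are the frame's x, y, z axes.
In Python, from workcell import manip gives the robot as it stands.
- The arm moves only by the shell command python3 -m inch 'ROWS'. ROWS is JSON, a list that holds one entry, the list of rows, each a list of 5 numbers: the shift along the tool's x, y, z in m, then the turn about the tool's z in rad, then the opening, from -1 (shut) to 1 (fully open). In form: [[[dx, dy, dz, spin, hand], ...]]. A call has 1 to 8 rows; each row is the pose to reach, as a shift and turn from the pose commanded when the call began, along the tool's axes at that moment; what a row does not reach only later rows make up. A row lasts 1/12 s, in which the tool goes at most 41.7 mm and 7.16 degrees, less where a joint would pass 70% of its speed; a pose out of reach is approached as far as the arm can. A call with a gripper value outside its range is refused whole. The fingers move at their own pace and stop on an object; the grip force is fixed at half the most. Time passes only in rows, so rows that repeat a pose let the fingers close. It gives the time, the measured TCP pose, the force, the opening and the grip force at its end, in the units of the state.
- manip.get_obs(): the state, without advancing time (a new reading comes with each control period).
- manip.get_image(name): name is "side" or "top"; returns (picture, depth): 420x560x3 uint8, red, green, blue; 420x560 float32, m along the optical axis (not along the pixel's ray), 0 where there is no reading.
- manip.camera_params(name): a dict with "intrinsics" (3x3 intrinsics, pixels), "world_from_camera" (4x4, takes a point from camera to world coordinates). Camera axes: x right, y up, looking along -z (the intrinsics and any distortion apply to the point x, -y, -z); pixel columns grow to the right and rows downward; lengths in m; the calibration is good to about 2 mm. A picture is of the moment at which its call begins. camera_params takes no time and is no camera call.
- manip.close_job(): hands the job in; it is judged then, once.
The state is a dict: "time_s": time; "q": joint angles; "qd": joint speeds; "effort": joint torques, N m; "ee_pos": TCP position; "tool_rot": TCP orientation; "contact_force": force on the tool from outside, world axes, zero at the start; "wrist_torque": the same for the moment, N m; "gripper_width": finger opening in m; "finger_force": force on a finger pad.
Only numpy, scipy, OpenCV 4.12 (cv2) and the standard library are available. Lean on these libraries where they do the work, as an engineer would, in place of code of your own. Each camera call takes 0.05 s, during which the arm holds its last target. There are 200 camera calls.

TASK

Push the stray orange guitar pedal across the desk with the fingers, keeping it flat on the desk and never lifting it, into the empty place in the row between the blue pedal and the green pedal, until its whole back edge rests flat against the wooden rail. Leave the blue and green pedals, the pick tin and the bottle standing where they are.

Things in the scene. Friction and masses are not known exactly. Their poses are not given: they have to be found in the camera images.
- pedal_orange: the stray pedal: a loose orange box, 94 mm along its x, 119 mm along its y, sides 38 mm high (knobs and foot switch on top reach 52 mm), about 0.5 kg. Origin: centre of the flat underside, z up. Its back is its +y face (three knobs near it, the foot switch near the -y face). At the start its back looks towards the rail, turned up to 40 degrees off square
- orange_back (a point): the middle of the orange pedal's back face, at the level of the desk: 59.5 mm along +y from the pedal's origin
- pedal_blue: one neighbour in the row: a loose blue pedal 60 mm along its x, 112 mm along its y, 34 mm high (knobs and switch to 48 mm), about 0.4 kg, its back (+y face) 1 mm off the rail. Origin: centre of the underside. Blue and green may change places
- pedal_green: the other neighbour in the row: a loose green pedal of the same size, standing in the same way. The empty place between the blue and green pedals is 120 to 150 mm wide
- rail: the walnut rail with brass ends, fixed to the desk: 440 mm along its x, 25 mm along its y, 45 mm high. Origin: under its centre. The face that the pedals stand against is its -y face, 12.5 mm from the origin; the row of pedals lies along its x, and pushing along its +y brings a pedal against it
- pick_tin: bystander: a low round steel and brass tin, 66 mm diameter, 26 mm high, loose on the desk. Origin: centre of the underside
- bottle: bystander: a white water bottle, 68 mm diameter, 220 mm high, loose. Origin: centre of the underside
Mind the look-alikes: they are no part of the job. There is more than one size of the pedal_orange; the job needs the smallest.

How it is judged:
By the outcome, as a careful person would: the job done as asked, in the order asked, and still so for the second after the job is handed in, with the robot touching nothing.
It also fails if it takes over 54 s, if anything falls off the work surface, if the arm or the gripper's body presses on something with over 40 N, if the wrist force passes 120 N, or if a joint passes its speed limit or range.

## Working session

There is one attempt and no reset: what is moved stays moved. The work goes in short steps, Python scripts to look and compute and a shell command to move; the robot and the scene stay as the last step left them, time stands still between calls to the robot, and variables do not carry over. Pictures are saved under pics/ and viewed, at most 10 in all, crops included, and the job is handed in when it is done.

```bash
mkdir -p pics
cat > look.py <<'E'
import numpy as np, cv2, sys
from workcell import manip
def grab(name,fn=None):
    im,d=manip.get_image(name)
    if fn: cv2.imwrite(fn,cv2.cvtColor(im,cv2.COLOR_RGB2BGR))
    return im,d
def pts(name,d):
    p=manip.camera_params(name);K=np.array(p["intrinsics"]);T=np.array(p["world_from_camera"])
    v,u=np.mgrid[:d.shape[0],:d.shape[1]]
    x=(u-K[0,2])/K[0,0]*d;y=(v-K[1,2])/K[1,1]*d
    P=np.stack([x,-y,-d],-1)@T[:3,:3].T+T[:3,3]
    P[d<=0]=np.nan
    return P
E
python3 - <<'E'
from look import *
a,d=grab("top","pics/top0.png");b,e=grab("side","pics/side0.png")
o=manip.get_obs();print(o["time_s"],o["ee_pos"],np.round(o["tool_rot"],3).tolist(),manip.nose_length,o["gripper_width"])
for n in("top","side"):print(manip.camera_params(n))
np.savez("pics/0.npz",a=a,d=d,b=b,e=e)
E
```

```text
0.1 [ 0.26175224 -0.59462623  0.40372593] [[0.915, 0.403, -0.001], [0.403, -0.915, 0.002], [0.0, -0.002, -1.0]] 0.1734 0.08535459290388518
{'intrinsics': array([[489.97204827,   0.        , 284.26958315],
       [  0.        , 489.97204827, 211.31068807],
       [  0.        ,   0.        ,   1.        ]]), 'world_from_camera': array([[-0.00626167,  0.99267185, -0.12067886,  0.39383595],
       [-0.99986201, -0.00435825,  0.01603009, -0.05834199],
       [ 0.01538667,  0.12076259,  0.99256216,  1.26371481],
       [ 0.        ,  0.        ,  0.        ,  1.        ]])}
{'intrinsics': array([[517.380912  ,   0.        , 279.61274028],
       [  0.        , 517.380912  , 205.35424415],
       [  0.        ,   0.        ,   1.        ]]), 'world_from_camera': array([[-9.81134413e-01,  1.30613610e-01, -1.42531922e-01,
         3.81716886e-01],
       [-1.93325326e-01, -6.65769285e-01,  7.20677859e-01,
         8.69083221e-01],
       [-7.63039260e-04,  7.34636879e-01,  6.78460076e-01,
         9.33144982e-01],
       [ 0.00000000e+00,  0.00000000e+00,  0.00000000e+00,
         1.00000000e+00]])}
```

View pics/top0.png

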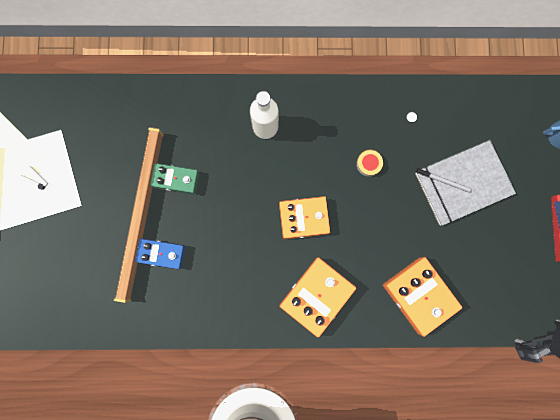

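View pics/side0.png

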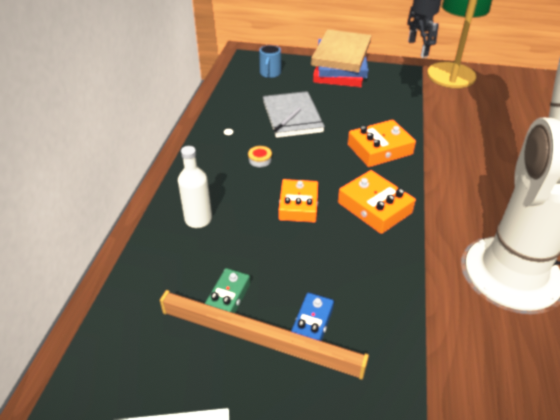

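The top view shows the smallest orange pedal at pixel (305,217), the rail at (140,215), green at (178,178), blue at (162,254), the bottle at (265,115) and the tin at (370,163). The two larger orange boxes, at (318,297) and (423,297), are the look-alikes.

```bash
cat >> look.py <<'E'
def measure(a,d,name="top"):
    P=pts(name,d);hsv=cv2.cvtColor(a,cv2.COLOR_RGB2HSV);H,S,V=cv2.split(hsv);z=P[...,2]
    out={}
    M=dict(orange=(H>8)&(H<24)&(S>150)&(V>120)&(z>.028)&(z<.046)&(P[...,1]<.35),
      green=(H>60)&(H<90)&(S>90)&(z>.026)&(z<.042), blue=(H>100)&(H<125)&(S>120)&(z>.026)&(z<.042))
    for k,m in M.items():
        m=cv2.morphologyEx(m.astype(np.uint8),cv2.MORPH_CLOSE,np.ones((9,9)))
        cs,_=cv2.findContours(m,cv2.RETR_EXTERNAL,cv2.CHAIN_APPROX_NONE)
        for c in cs:
            if cv2.contourArea(c)<250: continue
            zz=.038 if k=="orange" else .034
            p=manip.camera_params(name);K=np.array(p["intrinsics"]);T=np.array(p["world_from_camera"])
            uv=cv2.convexHull(c)[:,0].astype(float)
            r=np.stack([(uv[:,0]-K[0,2])/K[0,0],-(uv[:,1]-K[1,2])/K[1,1],-np.ones(len(uv))],-1)@T[:3,:3].T
            q=T[:3,3]+r*((zz-T[2,3])/r[:,2])[:,None]
            rect=cv2.minAreaRect((q[:,:2]*1000).astype(np.float32))
            out.setdefault(k,[]).append((np.round(rect[0],1),np.round(rect[1],1),round(rect[2],1),np.round(cv2.boxPoints(rect)).tolist(),round(float(np.nanmedian(z[m>0])),4)))
    return out
E
python3 - <<'E'
from look import *
f=np.load("pics/0.npz");a,d=f["a"],f["d"]
for k,v in measure(a,d).items():
    for r in v:print(k,r)
P=pts("top",d);z=P[...,2]
# rail
m=(z>.038)&(z<.052)&(P[...,1]>.2);m[:,175:]=0;m[:120]=0;m[310:]=0;m[:,:105]=0
m=cv2.morphologyEx(m.astype(np.uint8),cv2.MORPH_OPEN,np.ones((5,5)))>0
r=cv2.minAreaRect((P[m][:,:2]*1000).astype(np.float32));print("rail",r,cv2.boxPoints(r).tolist())
for n,(u,v) in dict(tin=(370,163),bottle=(263,98)).items(): print(n,P[v,u])
print(np.round(np.nanmedian(z[200:240,220:260]),4))
E
```

```text
orange (array([ 525.3, -104. ]), array([93.3, 68.5]), 6.2, [[475.0, -75.0], [483.0, -143.0], [575.0, -133.0], [568.0, -65.0]], 0.0394)
green (array([630.2, 203.1]), array([107.5,  58.3]), 80.2, [[592.0, 155.0], [650.0, 145.0], [668.0, 251.0], [611.0, 261.0]], 0.0333)
blue (array([438.7, 234. ]), array([112.3,  59.4]), 80.7, [[400.0, 183.0], [459.0, 174.0], [477.0, 285.0], [418.0, 294.0]], 0.0331)
rail ((536.3584594726562, 271.7533874511719), (61.37836456298828, 439.16790771484375), 80.30162048339844) [[314.7427978515625, 278.4942626953125], [747.63427734375, 204.51136779785156], [757.97412109375, 265.01251220703125], [325.0826416015625, 338.99542236328125]]
tin [ 0.66903049 -0.30056539  0.02610525]
bottle [ 0.77343892 -0.0297882   0.21830665]
-0.0007
```

```bash
cat >> look.py <<'E'
def orange(a,d,seed=None):
    P=pts("top",d);z=P[...,2];H,S,V=cv2.split(cv2.cvtColor(a,cv2.COLOR_RGB2HSV))
    m=((H>8)&(H<24)&(S>150)&(V>120)&(z>.02)&(P[...,1]<.35)&(P[...,0]<.75)).astype(np.uint8)
    n,l,st,c=cv2.connectedComponentsWithStats(cv2.morphologyEx(m,cv2.MORPH_CLOSE,np.ones((5,5))))
    p=manip.camera_params("top");K=np.array(p["intrinsics"]);T=np.array(p["world_from_camera"])
    for i in range(1,n):
        if st[i,4]<250: continue
        mm=(l==i)&(z>.028)
        zt=float(np.nanpercentile(z[mm],50))
        q=P[mm&(abs(z-zt)<.006)][:,:2]
        rect=cv2.minAreaRect((q*1000).astype(np.float32))
        print("px",c[i].round(),"ztop",round(zt,4),"rect",np.round(rect[0],1),np.round(rect[1],1),round(rect[2],2),np.round(cv2.boxPoints(rect)).tolist())
E
python3 - <<'E'
from look import *
f=np.load("pics/0.npz");orange(f["a"],f["d"])
E
```

```text
px [405. 292.] ztop 0.0446 rect [ 330.2 -420.2] [152.9 121.8] 34.73 [[233.0, -414.0], [302.0, -514.0], [428.0, -427.0], [358.0, -327.0]]
px [315. 314.] ztop 0.0485 rect [ 282.1 -136.5] [115.1  68.3] 64.56 [[227.0, -174.0], [288.0, -203.0], [338.0, -99.0], [276.0, -70.0]]
```

```bash
cat >> look.py <<'E'
def small(d,cx,cy,a=None):
    P=pts("top",d);z=P[...,2]
    m=((z>.030)&(z<.046)&(np.hypot(P[...,0]-cx,P[...,1]-cy)<.082)).astype(np.uint8)
    rect=cv2.minAreaRect((P[m>0][:,:2]*1000).astype(np.float32))
    print("small",np.round(rect[0],1),np.round(rect[1],1),round(rect[2],2),np.round(cv2.boxPoints(rect)).tolist(),"z",np.nanmedian(z[m>0]).round(4))
E
python3 - <<'E'
from look import *
f=np.load("pics/0.npz");a,d=f["a"],f["d"]
small(d,.53,-.13);small(d,.53,-.11)
print(cv2.cvtColor(a,cv2.COLOR_RGB2HSV)[217,280:332:6].tolist(), pts("top",d)[217,280:332:6].round(3).tolist())
E
```

```text
small [ 528.5 -129.4] [ 94.  119.4] 6.25 [[475.0, -75.0], [488.0, -194.0], [582.0, -184.0], [569.0, -65.0]] z 0.0366
small [ 528.5 -129.4] [ 94.  119.4] 6.25 [[475.0, -75.0], [488.0, -194.0], [582.0, -184.0], [569.0, -65.0]] z 0.0367
[[7, 141, 173], [21, 132, 247], [105, 6, 170], [100, 3, 249], [20, 152, 247], [21, 131, 247], [105, 12, 255], [13, 158, 243], [8, 156, 136]] [[0.533, -0.068, -0.007], [0.528, -0.082, 0.039], [0.528, -0.097, 0.045], [0.528, -0.113, 0.039], [0.528, -0.128, 0.036], [0.529, -0.143, 0.032], [0.528, -0.158, 0.042], [0.528, -0.173, 0.037], [0.528, -0.188, 0.036]]
```

```bash
python3 -m inch '[[[0.05,-0.027,0,-0.12,0.2],[0.10,-0.055,0,-0.24,0.2],[0.14,-0.077,0,-0.36,0.2],[0.18,-0.099,0,-0.48,0.2],[0.22,-0.12,0,-0.6,0.2],[0.25,-0.137,0,-0.7,0.2],[0.28,-0.153,0,-0.8,0.2],[0.3,-0.164,0,-0.9,0.2]]]'
```

```text
time_s: 0.77
ee_pos: [0.4658, -0.3289, 0.4045]
tool_rot: [[0.249, 0.969, -0.0], [0.969, -0.249, -0.0], [-0.0, -0.0, -1.0]]
contact_force: [1.1, -0.5, 0.3]
gripper_width: 0.0513
finger_force: 0.0
```

```bash
python3 -m inch '[[[0.03,0.014,0.02,-0.1,0.2],[0.06,0.028,0.04,-0.2,0.2],[0.085,0.038,0.06,-0.3,0.2],[0.101,0.046,0.09,-0.363,0.2],[0.101,0.046,0.12,-0.363,0.2],[0.101,0.046,0.15,-0.363,0.2],[0.101,0.046,0.16,-0.363,0.2],[0.101,0.046,0.16,-0.363,0.2]]]'
python3 - <<'E'
from look import *
o=manip.get_obs();print(o["ee_pos"],o["tool_rot"].round(4).tolist())
b,e=grab("side","pics/side1.png")
E
```

```text
time_s: 1.43
ee_pos: [0.5336, -0.2442, 0.2416]
tool_rot: [[-0.107, 0.994, -0.006], [0.994, 0.107, 0.003], [0.003, -0.005, -1.0]]
contact_force: [0.2, -0.4, -0.3]
gripper_width: 0.0512
finger_force: 0.0
[ 0.53363131 -0.2442384   0.24157906] [[-0.1068, 0.9943, -0.0058], [0.9943, 0.1069, 0.0029], [0.0035, -0.0055, -1.0]]
```

View pics/side1.png

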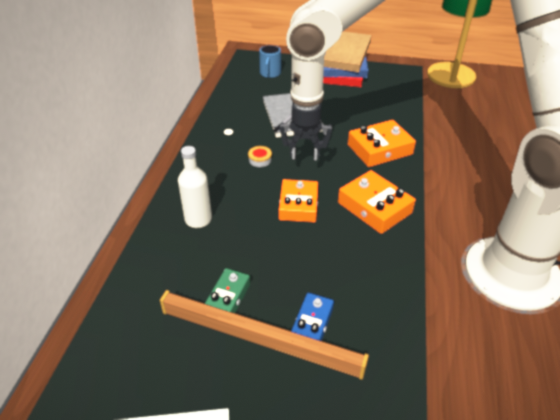

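The two fingertips are at pixels (297,160) and (318,160), just behind the orange pedal's front face at (300,182). I'll lower them and let them settle.

```bash
python3 -m inch '[[[0,0,0.03,0,0.2],[0,0,0.058,0,0.2],[0,0,0.058,0,0.2],[0,0,0.058,0,0.2],[0,0,0.058,0,0.2]]]'
```

```text
time_s: 1.9
ee_pos: [0.5364, -0.245, 0.1891]
tool_rot: [[-0.107, 0.994, 0.003], [0.994, 0.107, -0.001], [-0.001, 0.003, -1.0]]
contact_force: [-0.3, 0.3, 0.5]
gripper_width: 0.0512
finger_force: 0.0
```

```bash
python3 -m inch '[[[0.02,0.004,0,0,0.2],[0.035,0.004,0,0,0.2],[0.043,0.004,0,0,0.2],[0.05,0.004,0,0,0.2],[0.058,0.004,0,0,0.2],[0.066,0.004,0,0,0.2],[0.074,0.004,0,0,0.2],[0.074,0.004,0,0,0.2]]]'
python3 - <<'E'
from look import *
a,d=grab("top","pics/top2.png");P=pts("top",d)
small(d,.525,-.103)
E
```

```text
time_s: 2.57
ee_pos: [0.5327, -0.1717, 0.189]
tool_rot: [[-0.106, 0.994, 0.004], [0.994, 0.106, -0.003], [-0.004, 0.004, -1.0]]
contact_force: [1.8, -1.8, 2.4]
gripper_width: 0.0513
finger_force: 1.1
small [ 524.9 -102.3] [ 95.7 118.9] 6.15 [[471.0, -48.0], [484.0, -167.0], [579.0, -156.0], [566.0, -38.0]] z 0.0367
```

View pics/top2.png

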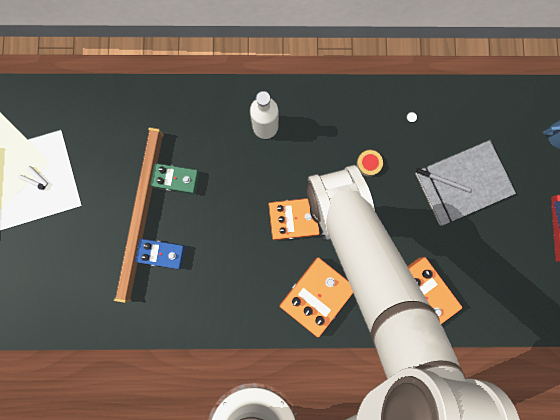

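The pedal is at pixel (295,218), moved 28 mm, still square to the fingers (6.15°). Next I'll push it straight, then curve.

```bash
python3 -m inch '[[[0.01,0,0,0,0.2],[0.022,0,0,0,0.2],[0.035,0,0,0,0.2],[0.048,0,0,0,0.2],[0.061,0,0,0,0.2],[0.074,0,0,0,0.2],[0.087,0,0,0,0.2],[0.096,0,0,0,0.2]]]'
python3 - <<'E'
from look import *
a,d=grab("top");small(d,.514,-.002)
E
```

```text
time_s: 3.28
ee_pos: [0.5218, -0.0762, 0.1877]
tool_rot: [[-0.105, 0.994, 0.002], [0.994, 0.105, -0.003], [-0.003, 0.001, -1.0]]
contact_force: [0.5, -6.3, 4.3]
gripper_width: 0.0511
finger_force: 3.4
small [514.3  -1. ] [ 94.5 107.2] 6.42 [[461.0, 47.0], [473.0, -60.0], [567.0, -49.0], [555.0, 58.0]] z 0.0368
```

```bash
python3 -m inch '[[[0.015,-0.002,0,0.035,0.2],[0.03,-0.004,0,0.07,0.2],[0.045,-0.005,0,0.105,0.2],[0.06,-0.0056,0,0.14,0.2],[0.075,-0.0057,0,0.175,0.2],[0.09,-0.0053,0,0.21,0.2],[0.105,-0.0044,0,0.245,0.2],[0.119,-0.003,0,0.2775,0.2]]]'
python3 - <<'E'
from look import *
a,d=grab("top","pics/top3.png");small(d,.518,.112);print(manip.get_obs()["ee_pos"])
E
```

```text
time_s: 4.0
ee_pos: [0.5051, 0.0413, 0.1869]
tool_rot: [[0.173, 0.985, -0.002], [0.985, -0.173, -0.003], [-0.004, -0.001, -1.0]]
contact_force: [-2.0, -7.4, 6.1]
gripper_width: 0.0512
finger_force: 3.7
small [510.1 157.7] [112.1  55.8] 25.72 [[448.0, 159.0], [472.0, 108.0], [573.0, 157.0], [549.0, 207.0]] z 0.0368
[0.50505614 0.04523014 0.18713494]
```

View pics/top3.png

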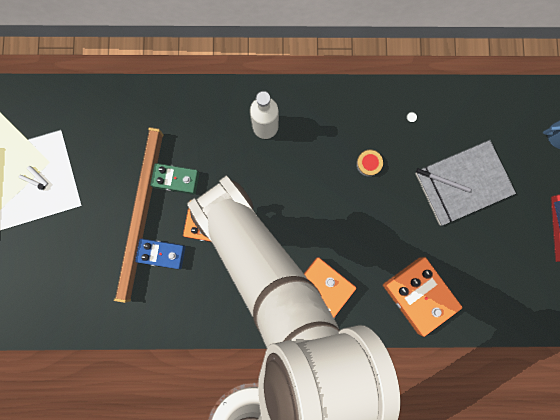

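The arm now hides most of the pedal in the top view (visible part around (193,225)), so I'll measure from the side camera.

```bash
cat >> look.py <<'E'
def sidem(e,cx,cy,r=.082):
    P=pts("side",e);z=P[...,2]
    m=((z>.032)&(z<.043)&(np.hypot(P[...,0]-cx,P[...,1]-cy)<r))
    n=np.array([.1685,.9857]);q=P[m][:,:2]*1000
    s=q@np.array([.9857,-.1685]);t=q@n
    rect=cv2.minAreaRect(q.astype(np.float32))
    print("side",np.round(rect[0],1),np.round(rect[1],1),round(rect[2],2),np.round(cv2.boxPoints(rect)).tolist(),"s",np.percentile(s,[.5,99.5]).round(1),"n",np.percentile(t,[.5,99.5]).round(1))
    return P
E
python3 - <<'E'
from look import *
b,e=grab("side","pics/side3.png");sidem(e,.518,.112)
f=np.load("pics/0.npz")
print("ref");sidem(f["e"],.5285,-.1294);sidem(f["e"],.4387,.234,.065);sidem(f["e"],.6395,.203,.065)
E
```

```text
side [516.8 106.4] [141.7  95.4] 79.88 [[457.0, 45.0], [551.0, 28.0], [576.0, 168.0], [482.0, 185.0]] s [444.2 537.4] n [133.5 262. ]
ref
side [ 529.2 -128.6] [ 94.1 125. ] 6.16 [[476.0, -72.0], [489.0, -196.0], [583.0, -186.0], [569.0, -61.0]] s [486.5 600.2] n [-100.6   30.9]
side [438.7 235.8] [112.7  60. ] 80.67 [[400.0, 185.0], [459.0, 175.0], [477.0, 287.0], [418.0, 296.0]] s [363.  422.1] n [251.5 356.7]
side [630.7 204.7] [114.7  60.8] 80.77 [[592.0, 153.0], [652.0, 143.0], [670.0, 256.0], [610.0, 266.0]] s [557.3 617.1] n [252.  358.6]
```

View pics/side3.png

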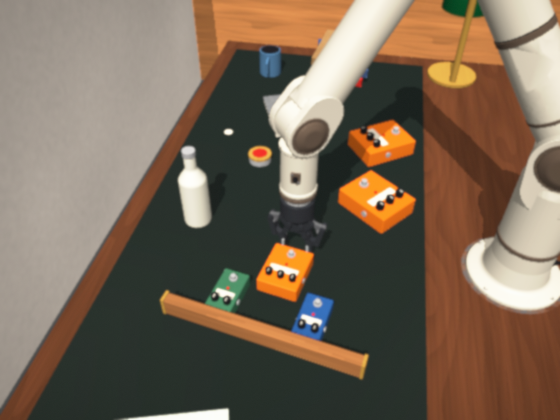

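The pedal at pixel (285,270) is centred on the gap (s 490.8 against 490) and square to the rail, with about 99 mm left. I'll push it straight in.

```bash
python3 -m inch '[[[0.012,0,0,-0.003,0.2],[0.025,0,0,-0.005,0.2],[0.038,0,0,-0.005,0.2],[0.051,0,0,-0.005,0.2],[0.064,0,0,-0.005,0.2],[0.074,0,0,-0.005,0.2],[0.08,0,0,-0.005,0.2],[0.084,0,0,-0.005,0.2]]]'
python3 - <<'E'
from look import *
b,e=grab("side");sidem(e,.530,.2,.07);sidem(e,.4387,.234,.065);print(manip.get_obs()["ee_pos"])
E
```

```text
time_s: 4.77
ee_pos: [0.5195, 0.1254, 0.1864]
tool_rot: [[0.165, 0.986, -0.001], [0.986, -0.165, -0.001], [-0.001, -0.001, -1.0]]
contact_force: [-0.8, -6.3, 3.2]
gripper_width: 0.0514
finger_force: 2.9
side [529.3 195. ] [122.6 139.2] 79.36 [[450.0, 148.0], [586.0, 122.0], [609.0, 242.0], [472.0, 268.0]] s [421.2 538. ] n [223.6 342.1]
side [455.  231.7] [109.  94.] 80.81 [[400.0, 185.0], [493.0, 170.0], [510.0, 278.0], [417.0, 293.0]] s [362.9 455.5] n [251.5 356.3]
[0.51958146 0.1260719  0.18643825]
```

```bash
python3 -m inch '[[[0.004,0,0,0,0.2],[0.008,0,0,0,0.2],[0.012,0,0,0,0.2],[0.015,0,0,0,0.2],[0.017,0,0,0,0.2],[0.018,0,0,0,0.2],[0.019,0,0,0,0.2],[0.019,0,0,0,0.2]]]'; python3 -m inch '[[[0.001,0,0,0,0.2],[0.002,0,0,0,0.2],[0.003,0,0,0,0.2],[0.003,0,0,0,0.2]]]'
```

```text
time_s: 5.48
ee_pos: [0.5226, 0.1446, 0.1866]
tool_rot: [[0.164, 0.986, -0.0], [0.986, -0.164, 0.0], [0.0, -0.0, -1.0]]
contact_force: [-0.2, -1.0, -1.1]
gripper_width: 0.0513
finger_force: 1.0
time_s: 5.82
ee_pos: [0.5233, 0.1475, 0.1867]
tool_rot: [[0.165, 0.986, 0.0], [0.986, -0.165, 0.0], [0.0, 0.0, -1.0]]
contact_force: [-1.5, -2.7, -1.6]
gripper_width: 0.051
finger_force: 1.3
```

```bash
python3 -m inch '[[[0.001,0,0,0,0.2],[0.002,0,0,0,0.2],[0.003,0,0,0,0.2],[0.003,0,0,0,0.2]]]'; python3 -m inch '[[[0.001,0,0,0,0.2],[0.002,0,0,0,0.2],[0.002,0,0,0,0.2]]]'
```

```text
time_s: 6.15
ee_pos: [0.5236, 0.1482, 0.1867]
tool_rot: [[0.166, 0.986, -0.002], [0.986, -0.166, -0.004], [-0.005, -0.001, -1.0]]
contact_force: [-2.8, -8.4, 3.7]
gripper_width: 0.051
finger_force: 4.5
time_s: 6.4
ee_pos: [0.5238, 0.1487, 0.1866]
tool_rot: [[0.167, 0.986, -0.003], [0.986, -0.167, -0.007], [-0.008, -0.002, -1.0]]
contact_force: [-3.8, -12.7, 8.1]
gripper_width: 0.0514
finger_force: 6.6
```

The tool has stalled and the force is rising, so the pedal is on the rail. One slightly firmer press to square it, then back off.

```bash
python3 -m inch '[[[0.001,0,0,0,0.2],[0.002,0,0,0,0.2],[0.003,0,0,0,0.2],[0.004,0,0,0,0.2],[0.004,0,0,0,0.2],[0.004,0,0,0,0.2]]]'; python3 -m inch '[[[-0.004,0,0,0,0.2],[-0.008,0,0,0,0.2],[-0.015,0,0,0,0.2],[-0.03,0,0,0,0.2],[-0.06,0,0,0,0.2],[-0.09,0,-0.02,0,0.2],[-0.12,0,-0.05,0,0.2],[-0.15,0,-0.08,0,0.2]]]'; python3 -m inch '[[[-0.03,0,-0.03,0,0.2],[-0.06,0,-0.06,0,0.2],[-0.09,0,-0.09,0,0.2],[-0.12,0,-0.1,0,0.2],[-0.15,0,-0.1,0,0.2],[-0.18,0,-0.1,0,0.2],[-0.18,0,-0.1,0,0.2]]]'
python3 - <<'E'
from look import *
a,d=grab("top","pics/top4.png");b,e=grab("side","pics/side4.png")
x=cv2.imread("pics/top4.png")[100:320,80:300];y=cv2.imread("pics/side4.png")[240:390,140:390]
cv2.imwrite("pics/crop4.png",np.vstack([cv2.resize(x,(440,0) if 0 else (400,300)),cv2.resize(y,(400,240))]))
u=np.array([.9857,-.1685]);n=np.array([.1685,.9857])
for nm,D in(("top",d),("side",e)):
    P=pts(nm,D);z=P[...,2];q=P[...,:2]*1000;s=q@u;t=q@n
    for lab,s0,s1,zz in(("blue",364,421,.030),("orange",440,542,.032),("green",559,616,.030)):
        m=(z>zz)&(z<zz+.012)&(s>s0)&(s<s1)&(t>230)&(t<(359 if lab!="orange" else 364))
        r=cv2.minAreaRect(q[m].astype(np.float32));c=np.array(r[0])
        print(nm,lab,np.round(r[1],1),round(r[2],2),"s",(c@u).round(1),np.percentile(s[m],[.5,99.5]).round(1),"n",(c@n).round(1),np.percentile(t[m],[.5,99.5]).round(1))
E
```

```text
time_s: 6.9
ee_pos: [0.5241, 0.1497, 0.1866]
tool_rot: [[0.168, 0.986, -0.005], [0.986, -0.168, -0.013], [-0.014, -0.003, -1.0]]
contact_force: [-6.1, -19.7, 13.9]
gripper_width: 0.0513
finger_force: 10.7
time_s: 7.57
ee_pos: [0.4999, 0.0092, 0.2661]
tool_rot: [[0.163, 0.987, -0.0], [0.987, -0.163, 0.002], [0.002, -0.001, -1.0]]
contact_force: [1.2, -0.6, 0.2]
gripper_width: 0.0511
finger_force: 0.0
time_s: 8.15
ee_pos: [0.4699, -0.1744, 0.3663]
tool_rot: [[0.172, 0.985, 0.002], [0.985, -0.172, -0.003], [-0.003, 0.003, -1.0]]
contact_force: [-0.2, -1.6, -0.7]
gripper_width: 0.051
finger_force: 0.0
top blue [109.2  56.7] 80.24 s 392.4 [364.2 420.7] n 304.1 [250.  358.1]
top orange [120.4 101.5] 81.0 s 491.9 [444.5 537.9] n 304.2 [244.8 363.8]
top green [109.   56.9] 80.46 s 587.4 [559.2 615.7] n 304.3 [251.  358.3]
side blue [109.5  57. ] 80.25 s 392.5 [364.2 420.7] n 303.5 [250.6 356.8]
side orange [119.2  94.6] 80.64 s 490.8 [443.8 537. ] n 303.8 [245.5 360.1]
side green [109.   56.9] 80.2 s 587.5 [559.3 615.8] n 304.2 [252.  357.2]
```

View pics/crop4.png

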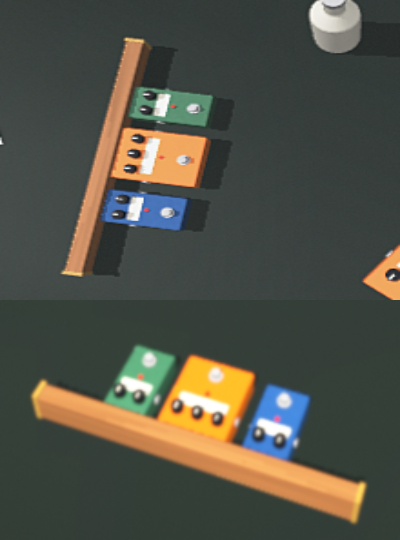

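The crop shows the orange pedal in the row against the rail, with clear gaps on both sides and its neighbours unmoved. One numeric check of squareness before handing in.

Run:
```python
from look import *
u=np.array([.9857,-.1685]);n=np.array([.1685,.9857])
acc={}
for i in range(6):
  for nm in("top","side"):
    _,D=grab(nm);P=pts(nm,D);z=P[...,2];q=P[...,:2]*1000;s=q@u;t=q@n
    def edge(m,side):
        b=np.round(s[m]/5);xs=[];ys=[]
        for k in np.unique(b):
            v=t[m][b==k]
            if len(v)>8: xs.append(k*5);ys.append(v.min() if side<0 else v.max())
        p=np.polyfit(xs,ys,1);return np.degrees(p[0]),np.polyval(p,491)
    acc.setdefault(nm+" orange front",[]).append(edge((z>.028)&(z<.045)&(s>450)&(s<532)&(t>230)&(t<300),-1))
    acc.setdefault(nm+" rail far edge",[]).append(edge((z>.038)&(z<.052)&(s>300)&(s<690)&(t>366)&(t<400),1))
for k,v in acc.items():print(k,np.mean(v,0).round(2),np.std(v,0).round(2))
```

```text
top orange front [-2.0000e-01  2.4447e+02] [0.33 0.07]
top rail far edge [1.30e-01 3.87e+02] [0.04 0.03]
side orange front [-1.000e-02  2.458e+02] [0.64 0.29]
side rail far edge [3.2000e-01 3.8927e+02] [0.05 0.06]
```

The pedal is touching the rail, but up to 0.3° of skew is within the measurement noise. I'll give one centred press with the fingers shut so the pedal can align itself to the rail.

```bash
python3 -m inch '[[[0.03,0,0.02,0,-1],[0.06,0,0.05,0,-1],[0.09,0,0.08,0,-1],[0.12,0,0.11,0,-1],[0.15,0,0.14,0,-1],[0.18,0,0.17,0,-1],[0.21,0,0.179,0,-1],[0.24,0,0.179,0,-1]]]'; python3 -m inch '[[[0.02,0,0,0,-1],[0.04,0,0,0,-1],[0.055,0,0,0,-1],[0.062,0,0,0,-1],[0.062,0,0,0,-1],[0.062,0,0,0,-1]]]'
```

```text
time_s: 9.52
ee_pos: [0.5086, 0.0699, 0.1833]
tool_rot: [[0.164, 0.986, -0.006], [0.986, -0.164, -0.0], [-0.001, -0.006, -1.0]]
contact_force: [0.5, 0.9, 1.0]
gripper_width: 0.0
finger_force: 0.0
time_s: 10.02
ee_pos: [0.5203, 0.1292, 0.1865]
tool_rot: [[0.165, 0.986, -0.0], [0.986, -0.165, -0.001], [-0.001, -0.0, -1.0]]
contact_force: [-0.4, 0.0, -0.4]
gripper_width: -0.0002
finger_force: 0.0
```

```bash
python3 -m inch '[[[0.006,0,0,0,-1],[0.011,0,0,0,-1],[0.015,0,0,0,-1],[0.018,0,0,0,-1],[0.021,0,0,0,-1],[0.023,0,0,0,-1],[0.025,0,0,0,-1],[0.025,0,0,0,-1]]]'; python3 -m inch '[[[0.001,0,0,0,-1],[0.002,0,0,0,-1],[0.003,0,0,0,-1],[0.003,0,0,0,-1]]]'
```

```text
time_s: 10.68
ee_pos: [0.5241, 0.1491, 0.1864]
tool_rot: [[0.169, 0.986, -0.004], [0.986, -0.169, -0.01], [-0.011, -0.002, -1.0]]
contact_force: [-4.1, -13.8, 10.9]
gripper_width: 0.0001
finger_force: 7.2
time_s: 11.02
ee_pos: [0.5244, 0.1498, 0.1863]
tool_rot: [[0.171, 0.985, -0.006], [0.985, -0.171, -0.014], [-0.015, -0.003, -1.0]]
contact_force: [-6.7, -19.6, 15.6]
gripper_width: 0.0002
finger_force: 10.2
```

```bash
python3 -m inch '[[[-0.003,0,0,0,-1],[-0.008,0,0,0,-1],[-0.015,0,0,0,-1],[-0.03,0,0,0,-1],[-0.06,0,0,0,-1],[-0.09,0,-0.02,0,-1],[-0.12,0,-0.05,0,-1],[-0.15,0,-0.08,0,-1]]]'; python3 -m inch '[[[-0.03,0,-0.03,0,-1],[-0.06,0,-0.06,0,-1],[-0.09,0,-0.09,0,-1],[-0.12,0,-0.1,0,-1],[-0.15,0,-0.1,0,-1],[-0.18,0,-0.1,0,-1],[-0.18,0,-0.1,0,-1]]]'
python3 - <<'E'
from look import *
u=np.array([.9857,-.1685]);n=np.array([.1685,.9857]);R={}
for i in range(12):
  for nm in("top","side"):
    a,D=grab(nm,"pics/%s5.png"%nm);P=pts(nm,D);z=P[...,2];q=P[...,:2]*1000;s=q@u;t=q@n
    for lab,lo,hi in(("orange",450,532),("blue",368,417),("green",563,612)):
        m=(z>.026)&(z<.045)&(s>lo)&(s<hi)&(t>230)&(t<300);b=np.round(s[m]/5)
        k=[(j*5,t[m][b==j].min()) for j in np.unique(b) if (b==j).sum()>8]
        p=np.polyfit(*zip(*k),1);R.setdefault((nm,lab),[]).append((np.degrees(p[0]),np.polyval(p,(lo+hi)/2)))
for k,v in R.items():print(k,np.mean(v,0).round(2),np.std(v,0).round(2))
E
```

```text
time_s: 11.68
ee_pos: [0.4995, 0.0097, 0.2655]
tool_rot: [[0.163, 0.987, -0.002], [0.987, -0.163, 0.001], [0.001, -0.002, -1.0]]
contact_force: [1.2, -0.6, 1.2]
gripper_width: 0.0001
finger_force: 0.0
time_s: 12.27
ee_pos: [0.4694, -0.1737, 0.3657]
tool_rot: [[0.173, 0.985, 0.0], [0.985, -0.173, -0.003], [-0.003, 0.001, -1.0]]
contact_force: [-0.8, -0.2, -0.5]
gripper_width: 0.0001
finger_force: 0.0
('top', 'orange') [-8.0000e-02  2.4432e+02] [0.36 0.1 ]
('top', 'blue') [  0.27 250.25] [0.69 0.18]
('top', 'green') [  0.29 250.81] [0.6  0.22]
('side', 'orange') [2.0000e-01 2.4579e+02] [0.71 0.16]
('side', 'blue') [ -0.51 250.94] [1.48 0.31]
('side', 'green') [-1.1000e-01  2.5257e+02] [0.84 0.41]
```

View pics/top5.png

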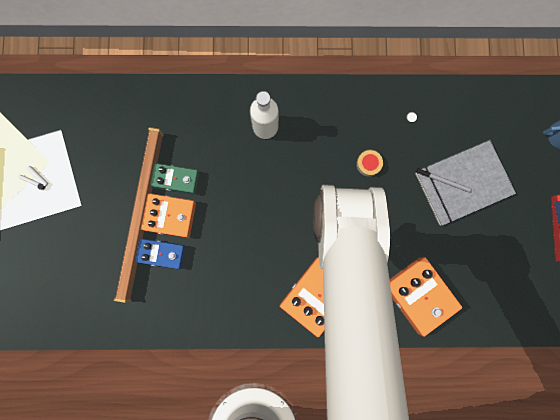

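The orange pedal sits at pixel (168,215), between green (175,178) and blue (162,254) and against the rail. The tin, bottle and both neighbours haven't moved, and the robot is clear of everything.

```bash
python3 -c "
from workcell import manip
print(manip.close_job())"
```

```text
the job is handed in; nothing more can be done
None
```

I pushed the smallest orange pedal along the desk into the gap between the blue and green pedals and pressed it against the rail. It measured square to the rail within camera noise, the other objects looked unmoved, and I handed the job in after about 14 s.

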